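Stop the bag sealer rocking with a wedge

ROBOT

A 6-joint arm with a two-finger parallel gripper is mounted at the origin on the work surface. World frame = base frame: x ahead of the robot, y to its left, z up, the work surface at z = 0. Lengths are in m, angles in rad, forces in N, time in s.
With the tool pointing down it reaches from about 0.35 to 1 m from the base axis. Payload 7.1 kg.
Tool frame: the origin (TCP) lies between the finger pads; the fingertips stand 22 mm ahead of it and the grasp point (between the pads) lies 3 mm ahead of it; x points along the fingers, y is the direction in which the jaws open and shut, and the axes are right-handed (so a half turn about x gives the same grasp; the last joint's range is limited). The gripper opens to 85 mm and grips with 20 to 120 N. Pads are 22 mm wide; open, the fingers measure 114 mm over their backs; the gripper's body (76 mm by 85 mm) begins 54 mm behind the grasp point. The pads swing forward as they close: fully open they stand 13 mm farther back than shut.
Start: joints at [-1.231, 0.423, 1.63, -0, 1.089, -0.019], TCP at [0.219, -0.585, 0.253] pointing down, gripper open.
Joint ranges: [-3, 3], [-0.9, 2.11], [0.09, 2.58], [-1.31, 4.45], [0.11, 2.69], [-2.54, 2.54]. Speed limits (rad/s): [2.39, 2.39, 3.01, 3.14, 3.14, 3.14].

INTERFACE

Orientations are given as a rotation vector (axis times angle).
In Python, from rig import manip gives the robot as it stands. The module is installed in compiled form; this text tells all that it offers. Calls block until the motion is done:
- manip.move_to(position, orientation): joint-space move of the TCP to a pose.
- manip.servo_line(position, orientation=None, rate=0.15): straight line of the TCP; orientation=None keeps the orientation; rate is the mean speed in m/s.
- manip.set_joints(angles): joint-space move.
- manip.command_gripper(opening, f_grip=None): finger opening in m; f_grip is the grip in N (None keeps the last); returns when the fingers have stopped.
- manip.hold(seconds).
- manip.solve_ik(position, orientation): joint angles nearest the present ones, or None.
- manip.camera(name): name is "scene" or "top"; returns a dict with "image" (400x640x3 uint8, red, green, blue), "fx", "fy", "cx", "cy" (pixels), "k1" (the pictures are not rectified: a ray, as slopes to the right and down, at radius r is drawn at 1 + k1 r^2 times it, then the intrinsics apply), "cam_to_world" (4x4, takes a point from camera to world coordinates). Camera axes: x right, y down, z forward; pixel columns grow to the right and rows downward; lengths in m; the calibration is good to about 2 mm. A picture is of the moment at which its call begins. There is no depth.
A pose or a line that the arm cannot do raises manip.IKError and nothing moves.
- manip.sign_off(): hands the job in, once; it reports no verdict.
Readings, each from a call of its own:
- manip.get_time(): time.
- manip.get_joint_positions(): joint angles.
- manip.get_joint_vel(): joint speeds.
- manip.get_tau(): joint torques, N m.
- manip.get_position(): TCP position.
- manip.get_ee_rot(): TCP orientation.
- manip.get_contact_force(): force on the tool from outside, world axes, zero at the start.
- manip.get_torque(): the same for the moment, N m.
- manip.get_width(): finger opening in m.
Only numpy, scipy, OpenCV 4.12 (cv2) and the standard library are available. Lean on these libraries where they do the work, as an engineer would, in place of code of your own. Each camera call takes 0.05 s, during which the arm holds its last target.

TASK

The bag sealer rocks because its front-left foot is too short. Without picking anything up, push the wooden wedge, thin end first, under that foot until the sealer no longer rocks but still stands level, testing by pressing down with the fingertips on the corner of the housing right above the foot. Do not shove the sealer along the bench or disturb the other things, and finish while still pressing that corner down firmly (about 10 N), with the sealer standing firm on the wedge.

Things in the scene. Friction and masses are not known exactly. Their poses are not given: they have to be found in the camera images.
- sealer: grey bench-top bag sealer, 2.2 to 3.1 kg, loose. Origin: bench plane, under the middle of the housing; front (control panel) to its -x, left end to its +y. Housing 200 mm (x) by 340 mm (y), underside 18, flat top 88 mm above the bench; an arm along the rear half (x over 25 mm) rises to 147 mm. Domed rubber feet, 20 mm across, at x +-80, y +-150 mm; only the front-left (x -80, y +150) is short
- sealer_foot (a point): point on the underside of the housing, in the axis of the short foot, 18 mm above the bench when level. The foot's tip hangs 6 to 11 mm above the bench (differs each run, not readable). The sealer at rest stands level on the other three feet; only 1 to 3 N down on this corner tips it about the diagonal until the short foot meets the bench
- sealer_corner (a point): point on the flat top of the housing, directly above the short foot: 20 mm in from the left end and from the front, 88 mm above the bench when level. Press within 50 mm of it; the final press must be over 5 N. With the wedge properly in, it sinks less than 1.5 mm under 10 N; without, by the whole gap
- wedge: plain wooden wedge, 130 long (its x), 56 wide, 50 to 100 g, loose. Origin: middle of its underside. Thin end (2.5 high) to its +x, upright back face (21 high) at x -65; even slope, 1 in 7. Lies off the sealer's left end, thin end towards it, not lined up. Meets the foot 25 to 60 behind the thin end: push under 1 N before, 4 N and up once bearing; much further jacks the sealer off level. All mm
- block: plain rectangular wooden block 70 x 45 x 30 mm; bystander
- tape: roll of tape lying flat, 100 mm across, 48 mm high; bystander
- spray: white bottle 56 mm across, 150 mm high; bystander
- jar: clear jar 60 mm across, 75 mm high; bystander
- bin: open blue bin 160 x 110 x 70 mm; bystander
- carton: closed cardboard carton 130 x 120 x 110 mm; bystander

How it is judged:
By the outcome, as a careful person would: the job done as asked, in the order asked, and still so for the second after the job is handed in, while the arm keeps its last pose, push and grip.
It also fails if it takes over 48 s, if anything falls off the work surface, if the arm or the gripper's body presses on something with over 40 N, if the wrist force passes 120 N, or if a joint passes its speed limit or range.

## Working session

There is one attempt and no reset: what is moved stays moved. The work goes in short steps, each a Python script; the robot and the scene stay as the last script left them, time stands still between calls to the robot, and variables do not carry over. Pictures are saved under pics/ and viewed, and the job is handed in when it is done.

```bash
mkdir -p pics; python3 - <<'E'
from rig import manip
import cv2,numpy as np
for n in("scene","top"):
    c=manip.camera(n); cv2.imwrite(f"pics/{n}0.png",c["image"][:,:,::-1])
    print(n,{k:(np.round(v,4).tolist() if k=="cam_to_world" else v) for k,v in c.items() if k!="image"})
print(manip.get_time(),manip.get_ee_rot(),manip.get_contact_force(),manip.get_width())
E
```

```text
scene {'fx': 387.976864583989, 'fy': 387.976864583989, 'cx': 311.223507707822, 'cy': 202.49107111945122, 'k1': -0.04260472196161988, 'cam_to_world': [[-0.5483, 0.6099, -0.5722, 1.3361], [0.8363, 0.4015, -0.3734, 0.4505], [0.002, -0.6832, -0.7302, 1.0287], [0.0, 0.0, 0.0, 1.0]]}
top {'fx': 481.24857077672607, 'fy': 481.24857077672607, 'cx': 315.7447076774992, 'cy': 193.0368250978304, 'k1': -0.01499367815792834, 'cam_to_world': [[0.0036, -0.9932, 0.1166, 0.4208], [-1.0, -0.0026, 0.009, -0.0286], [-0.0087, -0.1167, -0.9931, 1.768], [0.0, 0.0, 0.0, 1.0]]}
0.1 [ 2.0262957   0.36892499 -2.02673834] [-0.28845884  0.88788876 -0.07447708] 0.08560172900198736
```

View pics/scene0.png

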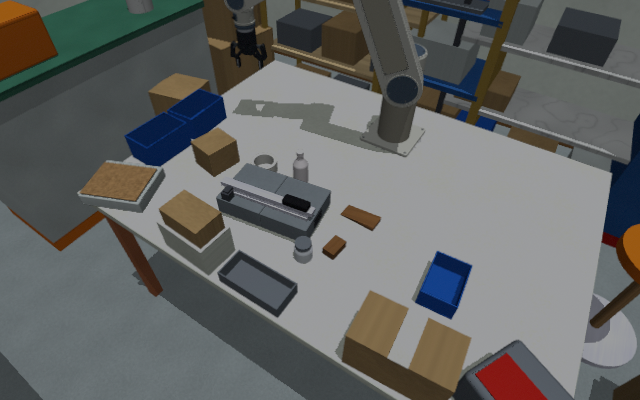

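View pics/top0.png

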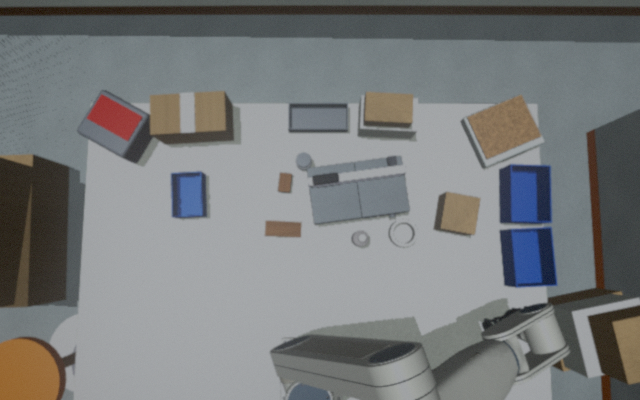

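The top view shows the sealer at about (358,193), the wedge at (283,229), the block at (285,183), the jar at (304,161), the spray at (361,239) and the tape at (402,234). I'll zoom in.

```bash
python3 - <<'E'
import cv2
a=cv2.imread("pics/top0.png")[140:260,250:430]; cv2.imwrite("pics/top0z.png",cv2.resize(a,None,fx=4.4,fy=4.4,interpolation=cv2.INTER_CUBIC))
a=cv2.imread("pics/scene0.png")[140:280,205:395]; cv2.imwrite("pics/sc0z.png",cv2.resize(a,None,fx=4.2,fy=4.2,interpolation=cv2.INTER_CUBIC))
E
```

```text
(no output)
```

View pics/top0z.png

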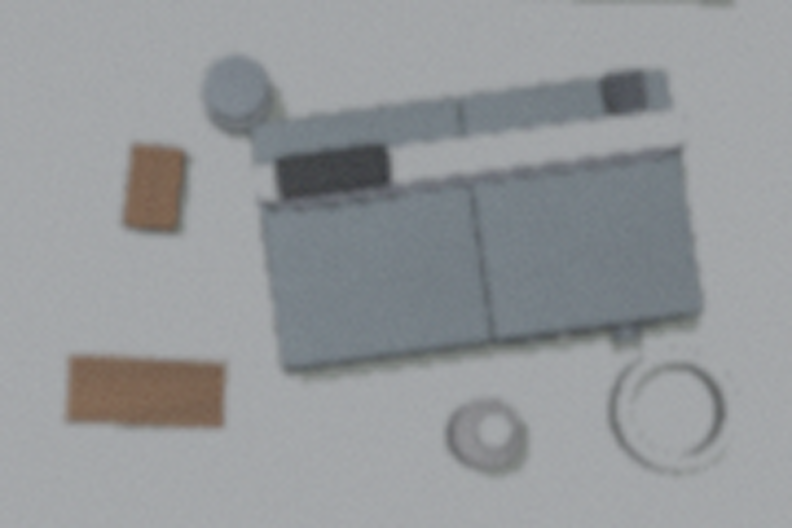

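View pics/sc0z.png

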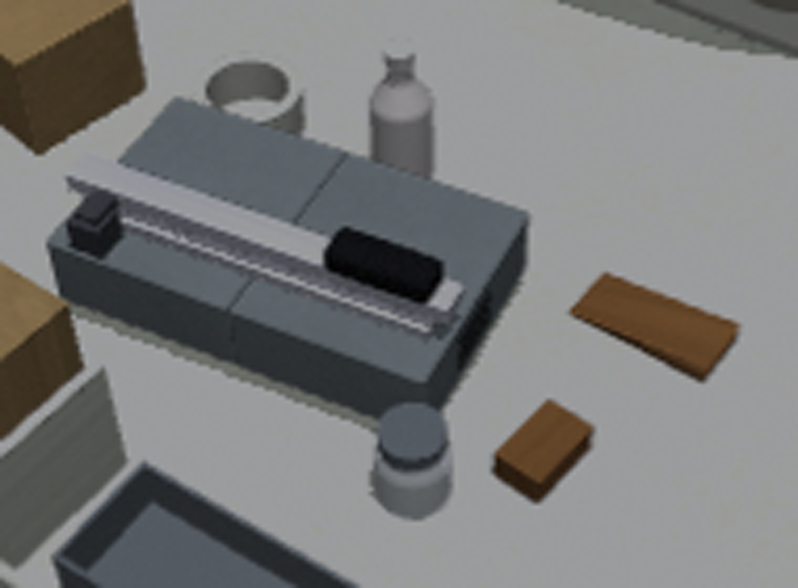

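```bash
cat > lib.py <<'E'
from rig import manip
import cv2,numpy as np
from scipy.optimize import least_squares
from scipy.spatial.transform import Rotation as R
def proj(c,P):
    M=np.linalg.inv(c["cam_to_world"]); p=np.atleast_2d(P)@M[:3,:3].T+M[:3,3]
    K=np.array([[c["fx"],0,c["cx"]],[0,c["fy"],c["cy"]],[0,0,1]])
    s=p[:,:2]/p[:,2:]; s=s*(1+c["k1"]*(s**2).sum(1,keepdims=True))
    return s@K[:2,:2].T+K[:2,2]
def xf(q,L):
    c,s=np.cos(q[2]),np.sin(q[2]); L=np.atleast_2d(L)
    return np.c_[q[0]+c*L[:,0]-s*L[:,1],q[1]+s*L[:,0]+c*L[:,1],L[:,2]]
def fit(obs,q0): # obs: list of (cam, localpts, px)
    f=lambda q:np.concatenate([(proj(c,xf(q,L))-px).ravel() for c,L,px in obs])
    r=least_squares(f,q0,loss="soft_l1"); return r.x,r.fun
SE=np.array([[-.1,.17,.088],[-.1,-.17,.088],[.1,.17,.088],[.1,-.17,.088]])
WE=np.array([[-.065,.028,.021],[-.065,-.028,.021],[.065,.028,.0025],[.065,-.028,.0025]])
E
python3 - <<'E'
from lib import *
T=manip.camera("top");S=manip.camera("scene")
t=lambda a:(np.array(a)+.5)/4.4-.5+[250,140]
s=lambda a:(np.array(a)+.5)/4.2-.5+[205,140]
ts=t([[283,370],[702,313],[250,127],[668,68]]);ss=s([[528,213],[178,98],[433,383],[48,240]])
# wedge local +x points to -y world: local +y = world +x
tw=t([[69,355],[66,422],[225,363],[223,428]]);sw=s([[706,367],[740,323],[570,310],[605,272]])
for nm,L,a,b,q0 in(("sealer",SE,ts,ss,[.5,-.1,0.1]),("wedge",WE,tw,sw,[.4,.05,-1.57])):
    for o in([(T,L,a)],[(S,L,b)],[(T,L,a),(S,L,b)]):
        q,r=fit(o,q0);print(nm,np.round(q,4),np.round(r,1))
    if nm=="sealer":print(xf(q,[[-.08,.15,.088]]))
E
```

```text
sealer [ 0.6317 -0.1612  0.1382] [-0.2  0.3  0.9  0.1 -0.3 -0.5 -0.2  0. ]
sealer [ 0.6333 -0.1572  0.1454] [ 1.8 -0.6 -0.1 -0.8 -0.6  0.2 -0.2  0.9]
sealer [ 0.6321 -0.1598  0.1397] [-0.6  0.3  0.6 -0.1 -0.7 -0.6 -0.6 -0.1  1.3 -0.8 -0.1 -1.4 -1.4 -0.2
 -0.5  0.1]
[[ 0.53201197 -0.0223967   0.088     ]]
wedge [ 0.4958  0.107  -1.605 ] [-0.2 -0.1 -0.3  0.1  0.3 -0.3  0.1  0.2]
wedge [ 0.4956  0.1065 -1.619 ] [ 0.1 -0.1  0.1  0.2 -0.2  0.1 -0.1 -0.3]
wedge [ 0.4958  0.1068 -1.6111] [-0.1 -0.2 -0.2  0.   0.4 -0.2  0.1  0.4  0.3 -0.1  0.2  0.2 -0.2  0.2
 -0.2 -0.2]
```

The fits from both cameras agree to about 3 mm. The wedge has to shift about 2 cm in +x and turn about 0.2 rad. I'll do that with a side push using closed fingers, then push its back face straight with two fingers.

```bash
cat >> lib.py <<'E'
def ori(a): # tool down, jaw axis at world angle a
    x=np.array([0,0,-1.]);y=np.array([np.cos(a),np.sin(a),0]);z=np.cross(x,y)
    return R.from_matrix(np.c_[x,y,z]).as_rotvec()
def best(p,a):
    c=[]
    for k in(a,a+np.pi):
        j=manip.solve_ik(list(p),list(ori(k)))
        if j is not None:c.append((abs(j[5]),k,j))
    return min(c,key=lambda v:v[0])
def F(n=6):
    f=[]
    for _ in range(n): f.append(manip.get_contact_force()); manip.hold(.02)
    return np.mean(f,0)
E
python3 - <<'E'
from lib import *
print(np.round(R.from_rotvec(manip.get_ee_rot()).as_matrix(),2).tolist())
for p,a in (((.43,.09,.25),0),((.43,.09,.026),0),((.532,-.022,.3),0),((.5,.2,.03),0.15),((.5,.07,.03),.15)):
    b=best(p,a);print(p,b[1],np.round(b[2],2))
print(manip.get_time(),F(1),F(1))
E
```

```text
[[-0.0, 0.35, -0.94], [0.0, -0.94, -0.35], [-1.0, -0.0, -0.0]]
(0.43, 0.09, 0.25) 0 [ 0.18  0.15  2.03 -0.    0.96  0.18]
(0.43, 0.09, 0.026) 0 [ 0.18  0.59  2.13 -0.    0.42  0.18]
(0.532, -0.022, 0.3) 0 [-0.06  0.23  1.79 -0.    1.12 -0.06]
(0.5, 0.2, 0.03) 0.15 [ 0.36  0.65  1.92 -0.    0.57  0.21]
(0.5, 0.07, 0.03) 0.15 [ 0.12  0.63  1.99 -0.    0.52 -0.03]
0.2 [ 0.07635985 -0.20944622  0.26326751] [-0.38020504 -0.27345417  0.63568453]
```

```bash
python3 - <<'E'
from lib import *
o=list(ori(0))
manip.command_gripper(0.0,20)
manip.move_to([.425,.091,.20],o)
f0=F();print("t",manip.get_time(),f0)
manip.servo_line([.425,.091,.028],o,rate=.15)
print(F()-f0,manip.get_position(),manip.get_width())
manip.servo_line([.471,.091,.027],o,rate=.06)
print(F()-f0,manip.get_position())
manip.servo_line([.440,.091,.028],o,rate=.15)
c=manip.camera("top");cv2.imwrite("pics/top1.png",c["image"][:,:,::-1])
a=c["image"][140:260,250:430,::-1]; cv2.imwrite("pics/top1z.png",cv2.resize(a,None,fx=4.4,fy=4.4,interpolation=cv2.INTER_CUBIC))
c=manip.camera("scene")
a=c["image"][140:280,205:395,::-1]; cv2.imwrite("pics/sc1z.png",cv2.resize(a,None,fx=4.2,fy=4.2,interpolation=cv2.INTER_CUBIC))
print(manip.get_time())
E
```

```text
t 3.6083 [-0.32691658  0.07344965 -0.27305449]
[ 0.56389185 -0.08953509  0.0780432 ] [0.42550879 0.09109728 0.02870656] 2.1214096211473615e-06
[ 0.01088983 -0.15310749  0.21607492] [0.47052803 0.090966   0.02690991]
6.4833
```

View pics/top1z.png

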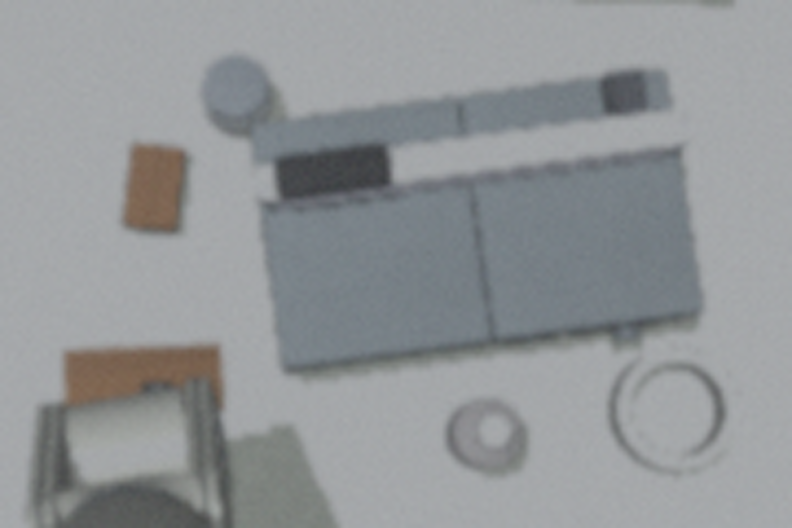

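View pics/sc1z.png

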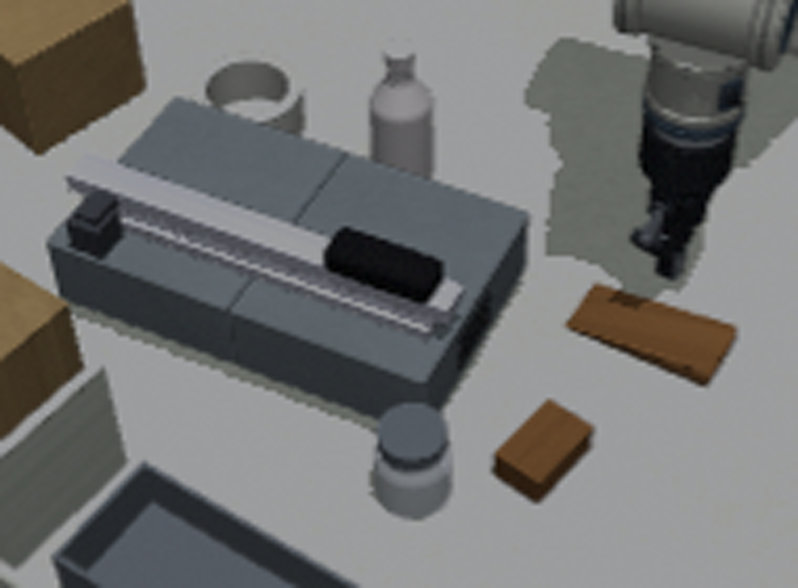

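The wedge moved about 6 mm and turned about 0.08 rad, so contact came later than I had assumed. I'll push about 11 mm further.

```bash
python3 - <<'E'
from lib import *
o=list(ori(0))
manip.servo_line([.482,.091,.027],o,rate=.06)
manip.servo_line([.43,.095,.028],o,rate=.2)
manip.servo_line([.40,.20,.06],o,rate=.25)
manip.command_gripper(0.022,20)
for n,(y,x,h,w,k) in dict(top=(140,250,120,180,4.4),scene=(140,205,140,190,4.2)).items():
    c=manip.camera(n);a=c["image"][y:y+h,x:x+w,::-1]; cv2.imwrite(f"pics/{n}2z.png",cv2.resize(a,None,fx=k,fy=k,interpolation=cv2.INTER_CUBIC))
print(manip.get_time(),manip.get_width())
E
```

```text
8.7917 0.021515815551866678
```

View pics/top2z.png

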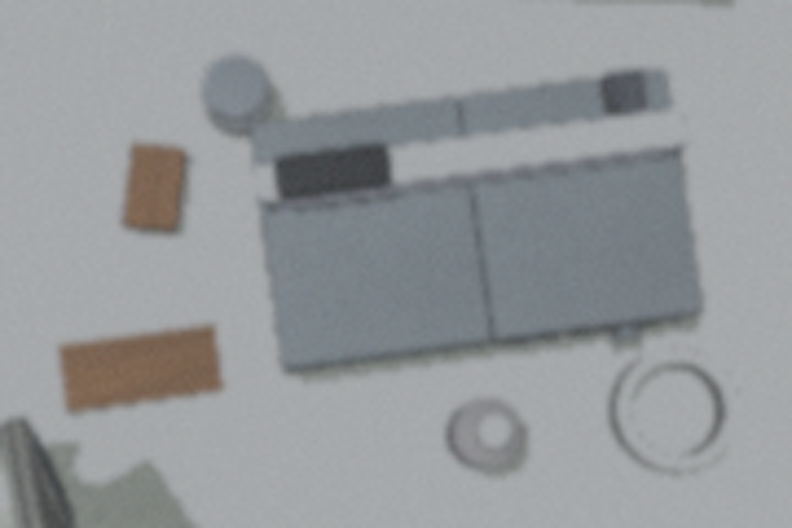

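View pics/scene2z.png

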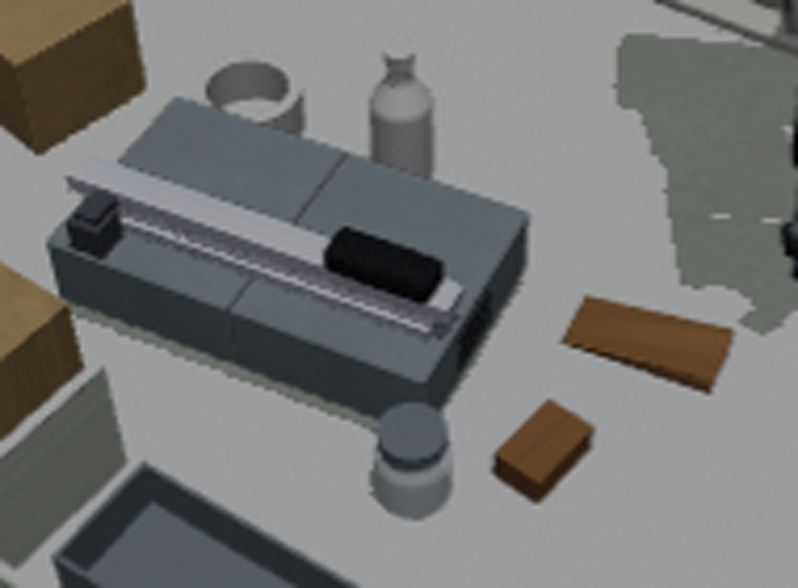

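```bash
cat >> lib.py <<'E'
tz=lambda a:(np.array(a)+.5)/4.4-.5+[250,140]
sz=lambda a:(np.array(a)+.5)/4.2-.5+[205,140]
E
python3 - <<'E'
from lib import *
T=manip.camera("top");S=manip.camera("scene")
a=tz([[60,345],[68,411],[213,327],[221,390]]);b=sz([[711,391],[732,334],[562,343],[587,297]])
for o in([(T,WE,a)],[(S,WE,b)],[(T,WE,a),(S,WE,b)]):
    q,r=fit(o,[.5,.1,-1.4]);print(np.round(q,4),np.round(r,1))
ft=np.array([.532,-.0224]);d=np.array([np.cos(q[2]),np.sin(q[2])]);n=np.array([-d[1],d[0]])
v=ft-q[:2];print("ahead",v@d,"lateral(+y local)",v@n, "backface",q[:2]-.065*d)
E
```

```text
[ 0.5156  0.1115 -1.4319] [-0.5 -0.1 -0.4  0.2  0.4 -0.5  0.6  0.3]
[ 0.5209  0.1136 -1.4609] [-0.1 -1.5  0.7  0.7 -0.5  0.   0.   0.3]
[ 0.5174  0.1122 -1.4406] [-0.6 -0.8 -0.7 -0.4  0.3 -0.8  0.3  0.   0.3 -2.6  0.7 -0.5 -0.4 -0.5
 -0.1 -0.3]
ahead 0.13535394783821453 lateral(+y local) -0.002954046710655727 backface [0.50891146 0.17664108]
```

Lateral error is about 3 mm and the heading matches the sealer's axis. I'll push along that line: continuous at first, then in small steps while reading the force.

```bash
cat > push.py <<'E'
from lib import *
h=-1.436;d=np.array([np.cos(h),np.sin(h)]);c0=np.array([.5174,.1118])
a=h+np.pi/2;o=list(ori(a))
P=lambda s,z=.026:[*(c0+s*d),z]   # s: TCP along the wedge axis (start centre=0)
E
python3 - <<'E'
from push import *
p=P(-.105,.06);print(p,best(p,a)[1],a)
manip.move_to(p,o)
manip.servo_line(P(-.105,.026),rate=.12)
f0=F(8);np.save("f0.npy",f0);print("t",manip.get_time(),f0,manip.get_position())
manip.servo_line(P(-.065-.011+.05),rate=.06)
print((f0-F())[:2]@d)
manip.servo_line(P(-.065-.011+.085),rate=.05)
print((f0-F())[:2]@d,F()-f0,manip.get_time())
for n,(y,x,hh,w,k) in dict(top=(140,250,120,180,4.4),scene=(140,205,140,190,4.2)).items():
    c=manip.camera(n);b=c["image"][y:y+hh,x:x+w,::-1]; cv2.imwrite(f"pics/{n}3z.png",cv2.resize(b,None,fx=k,fy=k,interpolation=cv2.INTER_CUBIC))
E
```

```text
[np.float64(0.5032892087424559), np.float64(0.21584751592462942), 0.06] 0.13479632679489661 0.13479632679489661
t 9.9583 [-0.20949469 -0.06976287  0.17786155] [0.50342421 0.21600987 0.02658702]
0.3987213069553906
-0.03617940858741922 [ 0.15543248 -0.09141382 -0.31879049] 12.575
```

View pics/top3z.png

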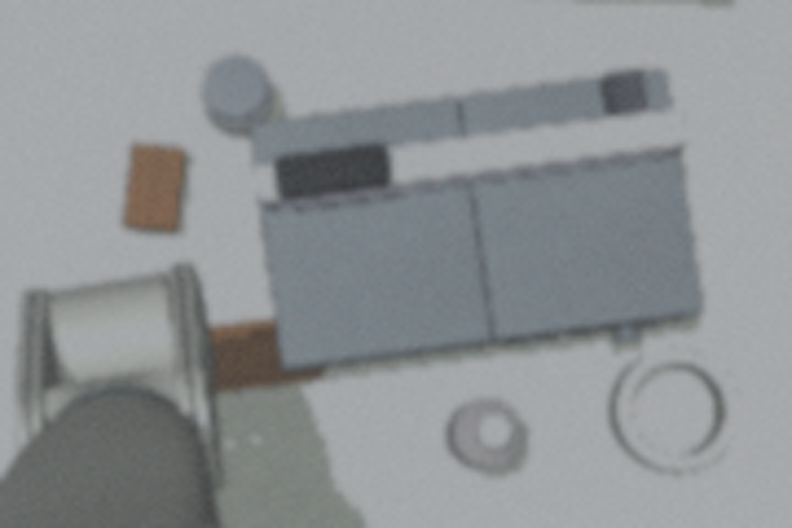

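View pics/scene3z.png

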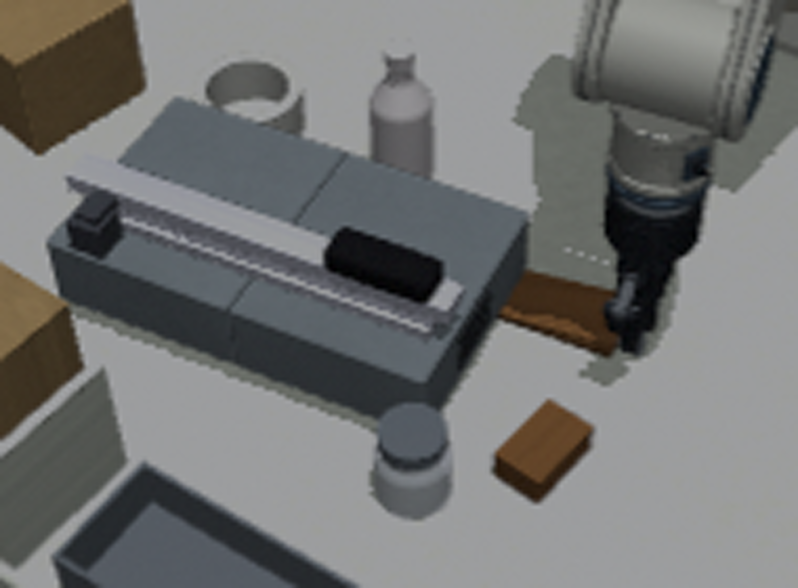

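It is going in straight. Next, step forward until it bears.

```bash
python3 - <<'E'
from push import *
f0=np.load("f0.npy");s=-.076+.085;out=[]
while s<.076-.011-.004:
    s+=.002
    manip.servo_line(P(s),rate=.03)
    f=f0-F(5);p=f[:2]@d;out.append((round(s*1e3),round(p,2),round(-f[2],2)))
    if p>1.5: break
print(out,manip.get_time())
E
```

```text
[(11, np.float64(0.24), np.float64(-0.66)), (13, np.float64(0.09), np.float64(-0.42)), (15, np.float64(0.02), np.float64(-0.47)), (17, np.float64(0.24), np.float64(0.08)), (19, np.float64(-0.19), np.float64(-0.04)), (21, np.float64(0.14), np.float64(-0.01)), (23, np.float64(-0.04), np.float64(0.24)), (25, np.float64(-0.43), np.float64(-0.45)), (27, np.float64(0.5), np.float64(-0.36)), (29, np.float64(-0.0), np.float64(-0.45)), (31, np.float64(0.18), np.float64(-0.32)), (33, np.float64(-0.33), np.float64(0.0)), (35, np.float64(-0.19), np.float64(0.07)), (37, np.float64(0.34), np.float64(-0.43)), (39, np.float64(-0.02), np.float64(-0.1)), (41, np.float64(0.16), np.float64(-0.03)), (43, np.float64(0.2), np.float64(-0.35)), (45, np.float64(0.07), np.float64(-0.42)), (47, np.float64(0.36), np.float64(-0.26)), (49, np.float64(1.71), np.float64(0.16))] 19.3417
```

```bash
python3 - <<'E'
from push import *
f0=np.load("f0.npy");s=.049;out=[]
while s<.062:
    s+=.001
    manip.servo_line(P(s),rate=.03)
    f=f0-F(5);p=f[:2]@d;out.append((round(s*1e3),round(p,2),np.round(-f,1).tolist()))
    if p>4.5: break
print(out,manip.get_time(),manip.get_position(),P(s))
E
```

```text
[(50, np.float64(4.39), [-0.4, 4.4, 0.4]), (51, np.float64(5.27), [-0.2, 5.3, -0.2])] 20.0083 [0.52421668 0.06141463 0.02599868] [np.float64(0.5242538128965214), np.float64(0.061262635122322835), 0.026]
```

It is bearing at 5.3 N. Now I'll back off and do the press test on the corner.

```bash
python3 - <<'E'
from push import *
manip.servo_line(P(.03),rate=.1)
manip.servo_line(P(.02,.17),rate=.3)
manip.command_gripper(0.0,20)
o=list(ori(0.0));x,y=.532,-.0224
manip.move_to([x,y,.135],o)
f0=F(8);np.save("f1.npy",f0);print("t",manip.get_time())
manip.servo_line([x,y,.114],rate=.08)
z=.114;out=[]
while z>.096:
    z-=.001
    manip.servo_line([x,y,z],rate=.03)
    f=F(4)-f0;out.append((round(z*1e3,1),round(manip.get_position()[2]*1e3,2),*np.round(f,1).tolist()))
    if f[2]>9.5: break
print(*out,sep="\n");print(manip.get_time())
E
```

```text
t 22.025
(113.0, np.float64(113.23), 0.1, -0.5, 0.1)
(112.0, np.float64(112.03), 0.2, 0.0, 0.6)
(111.0, np.float64(110.95), 0.1, -0.3, 0.7)
(110.0, np.float64(109.95), 0.1, -0.4, 0.4)
(109.0, np.float64(109.41), -0.9, 0.2, 5.4)
(108.0, np.float64(109.22), -3.7, 0.7, 14.7)
24.3417
```

The corner sinks only about 0.6 mm at 14.7 N, and contact came at about 88 mm, which is level. I'll ease to about 10 N and check the pictures.

```bash
python3 - <<'E'
from push import *
f0=np.load("f1.npy");x,y=.532,-.0224
for z in (.109,.1085):
    manip.servo_line([x,y,z],rate=.03);manip.hold(.2)
    print(z,manip.get_position(),F(8)-f0)
for n,(y0,x0,hh,w,k) in dict(top=(140,250,120,180,4.4),scene=(140,205,140,190,4.2)).items():
    c=manip.camera(n);b=c["image"][y0:y0+hh,x0:x0+w,::-1]; cv2.imwrite(f"pics/{n}4z.png",cv2.resize(b,None,fx=k,fy=k,interpolation=cv2.INTER_CUBIC))
print(manip.get_time())
E
```

```text
0.109 [ 0.53224837 -0.02240662  0.10935492] [-1.19680464  0.07604521  7.32231823]
0.1085 [ 0.53229053 -0.02237325  0.10928412] [-2.69308639  0.09674121 12.38209028]
25.6083
```

View pics/top4z.png

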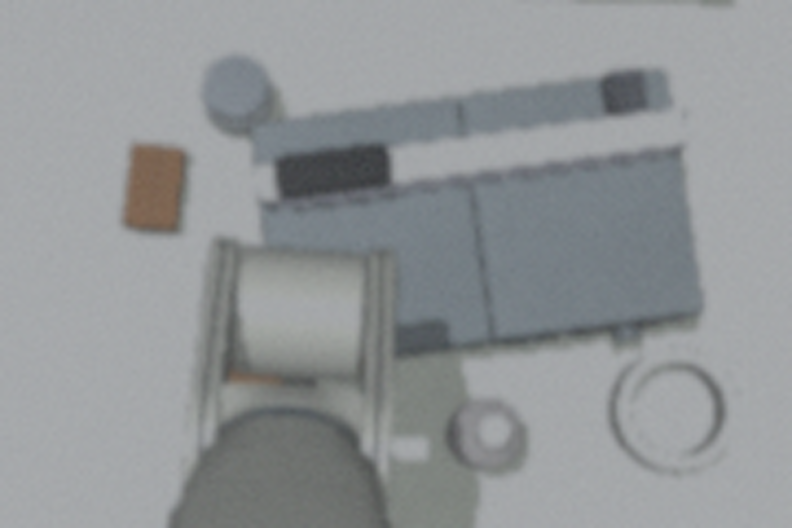

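View pics/scene4z.png

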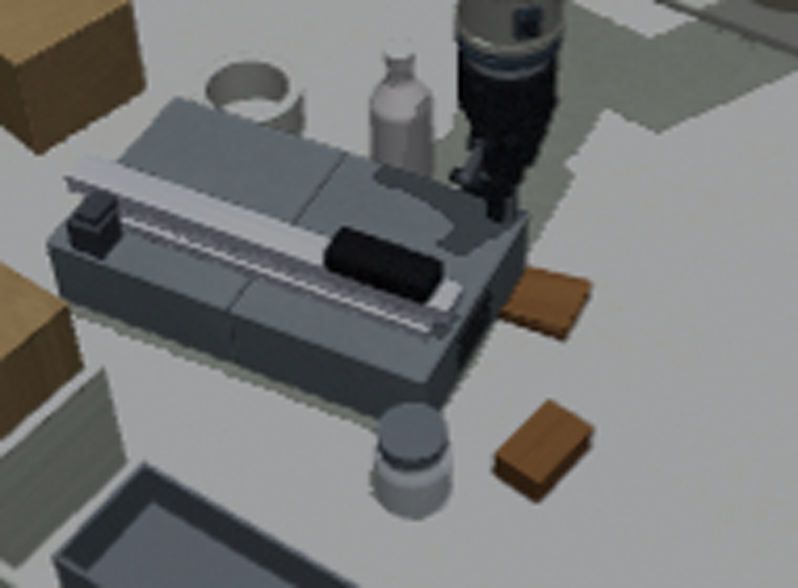

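The sealer's corners and the bystanders sit at the same pixels as before: rear-right (668,68), front-right (702,313), and (528,213) in the scene view. The wedge's back end sticks out from under the left end. I'll trim the press to about 10 N and hand in.

```bash
python3 - <<'E'
from push import *
f0=np.load("f1.npy")
manip.servo_line([.532,-.0224,.1086],rate=.03);manip.hold(.5)
print(manip.get_position(),F(10)-f0,manip.get_time())
manip.sign_off()
E
```

```text
[ 0.53227232 -0.02239452  0.10926868] [-2.21113542  0.18167674 11.03414967] 26.525
the job is handed in; nothing more can be done
```

The wedge is in under the front-left foot, thin end first, and the sealer no longer rocks. I handed the job in at about 26.5 s while pressing that corner with about 11 N.

- **Lining up:** I nudged the wedge sideways with closed fingers until it pointed at the foot, about 3 mm off its centre line. Then I pushed on its back face with two fingertips.
- **Bearing:** the push force stayed under 1 N for most of the way, rose to 4.4 N and reached 5.3 N over the last 2 mm, and I stopped there.
- **Press test:** the fingertips met the corner about 88 mm above the bench, so the sealer stands level. It sank about 0.6 mm at up to 14.7 N.
- **Other things:** in the last pictures I compared positions by eye, and the sealer and the bystanders near it appear unmoved.
- **Not ideal:** the final press also carries about 2 N of sideways force. I could not see the foot itself resting on the wedge; that rests on the force and sink readings.

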